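# Turn the hotplate's heat to zero, refit its stirring knob and hold it pressed home

## Task

The show's hotplate stirrer was left with its heat turned up, and the knob of its stirring control has come off. First turn the heat knob back until its pointer stands at the zero mark; then take the loose knob, fit its D-shaped hole over the bare D-shaft the right way round and press it fully home against its springy seal ring. Finish while still holding the knob pressed down, so that a colleague can tighten its grub screw, and leave the glassware standing where it is.

Things in the scene. Friction and masses are not known exactly. Their poses are not given: they have to be found in the camera images.
- stirrer: Hotplate stirrer, fixed: pale case 290 mm deep (x, away from operator) by 190 wide (y). Origin: centre of footprint, on the table. Control deck at x -140 to -25, 60 mm high; behind it the case is 86 high, its white cold plate 100. Heat knob at x -85, y +52; bare stirring shaft at x -85, y -52. Each dial: long black zero mark on the deck in +x from its axis, short ticks clockwise from it.
- heat_knob (a joint): Angle of the heat knob, rad: 0 when its pointer nose is on the zero mark (nose along +x of the case), growing as it turns clockwise seen from above; starts between 0.6 and 1.4. No stop at zero; stays where it is left (friction 0.05 N m).
- heat_knob_mid (a point): Centre of the heat knob, on its upright axis, half-way up; x points along the bar to the pointer nose, z up. Same shape as the loose knob; its underside stands 3 mm above the deck and its top 35 mm.
- stir_knob_mid (a point): Centre of the loose stirring knob, on its axis, 16 mm above its underside (half-way up); x along the bar to the pointer nose, z up. It starts upright on the table, hole down, left or right of the stirrer. The knob is home when this point is 6 mm above shaft_top, axes in line, nose on the side of the shaft's flat.
- shaft_top (a point): Top centre (on the turning axis) of the bare stirring shaft, 13 mm above the deck; x points square out of the shaft's flat, z up. Upright steel, 14 mm across, flat 3.5 mm from the axis, tip chamfered 1.6. Turns about z against 0.03 N m of friction. Round its foot: a 22 mm hex nut 3 mm high, the stop for the knob, and the seal ring.
- seal (a joint): How far the black seal ring round the shaft's foot (25 to 36 mm across) is pressed down, m: 0 when free, top 5.5 mm above the deck; 0.0025 when the knob sits on the nut. Springy: 3 N to start, 5.5 N at 0.0025; it lifts the knob off the nut again when let go.
- stir_knob: The same knob, origin at the centre of its underside. Grey plastic, about 45 g: round skirt 44 mm across, 14 high; on it a finger bar 13 wide, from 14 to 32 mm up, flanks parallel from x -19 to +12, tapering to the nose at x +21.5, thin white line on the nose. D-shaped hole in the underside: 15.4 across, flat on the nose side 4.2 mm from the axis, 12 deep, mouth chamfered 1.6.
- jar: Bystander: squat amber jar with white lid, 54 mm across, 88 mm high, origin at the centre of its underside; beside the stirrer, on the other side from the loose knob.
- flask: Bystander: conical glass flask, 96 mm across at the foot, 142 mm high, origin at the centre of its underside; far left.
- bowl: Bystander: glass bowl, 170 mm across, 75 mm high, origin at the centre of its underside; far right.

How it is judged (in metres and radians):
On the way, in this order (a step that is already met when the one before it is completed fails the run):
1. the heat knob's pointer stands at zero, the stirring knob not yet on its shaft (value of joint heat_knob between -0.12 and 0.12 rad and distance between stir_knob_mid and shaft_top above 0.03 m), for 0.2 s.
2. the stirring knob is pressed home on its shaft (z of stir_knob_mid in the frame of shaft_top below 0.0073 m and horizontal distance between stir_knob_mid and shaft_top below 0.003 m and value of joint seal above 0.0016 m), for 0.2 s.
At the end, for the whole second after the job is handed in: Heat knob within 0.12 rad of zero; stirring knob on the shaft: upright, axes within 3 mm, nose over the flat, at most 1.3 mm short of home; seal pressed 1.6 mm or more; fingers still on the knob with over 2 N (all of step 2 and value of joint heat_knob between -0.12 and 0.12 rad and angle between the x axis of stir_knob_mid and the x axis of shaft_top, either way round below 0.2 rad and angle between stir_knob_mid's own z axis and vertical below 0.1 rad and contact force between the fingers and stir_knob above 2 N and linear speed of stir_knob below 0.02 m/s); the arm keeps its last pose, push and grip.
It fails at once if the jar is shoved more than 30 mm or tipped (distance of jar from where it was at the start of the episode above 0.03 m or angle between jar's own z axis and vertical above 0.5 rad).
It fails at once if the flask is shoved more than 30 mm or tipped (distance of flask from where it was at the start of the episode above 0.03 m or angle between flask's own z axis and vertical above 0.5 rad).
It fails at once if the bowl is shoved more than 30 mm or tipped (distance of bowl from where it was at the start of the episode above 0.03 m or angle between bowl's own z axis and vertical above 0.5 rad).
It also fails if it takes over 54 s, if anything falls off the work surface, if the arm or the gripper's body presses on something with over 40 N, if the wrist force passes 120 N, or if a joint passes its speed limit or range.

## Robot

A 7-joint arm with a two-finger parallel gripper is mounted at the origin on the work surface. World frame = base frame: x ahead of the robot, y to its left, z up, the work surface at z = 0. Lengths are in m, angles in degrees, forces in N, time in s.
With the tool pointing down it reaches from about 0.35 to 0.775 m from the base axis. Payload 3.1 kg.
Tool frame: the origin (TCP) lies on the centre line of the jaws, within the pads' length; the fingertips stand 17 mm ahead of it and the grasp point (between the pads) lies 2 mm behind it (robot.tip_reach is the distance from the TCP to the fingertips, in m); z points along the fingers, y is the line along which they close (so a half turn about z gives the same grasp; the last joint's range is limited). The gripper opens to 85 mm and grips with 20 to 120 N. Pads are 22 mm wide; open, the fingers measure 114 mm over their backs; the gripper's body (76 mm by 85 mm) begins 54 mm behind the grasp point. The pads swing forward as they close: fully open they stand 13 mm farther back than shut.
Start: joints at [-68.738, 17.813, 0.802, 86.603, -0.252, 75.585, -1.558], TCP at [0.221, 0.504, 0.248] pointing down, gripper open.
Joint ranges: [-154.91, 154.91], [-16.99, 109.72], [-72.82, 74.43], [7.12, 147.25], [-82.49, 262.49], [11.32, 116.49], [-174.64, 174.64]. Speed limits (degrees/s): [159.86, 159.86, 180, 180, 180, 180, 180].

## Interface

Orientations are given as [roll, pitch, yaw] about the fixed x, y, z axes, in that order (R = Rz(yaw) Ry(pitch) Rx(roll)).
In Python, from station import robot, fingers, vision, workorder, recognise gives the robot as it stands. Calls block until the motion is done:
- robot.move_to(position, orientation): joint-space move of the TCP to a pose.
- robot.line_to(position, orientation=None, velocity=0.15, f_stop=None): straight line of the TCP; orientation=None keeps the orientation; velocity is the mean speed in m/s. With f_stop (N) it stops when the force on the tool has changed by that much, and returns True; else False.
- robot.move_j(angles): joint-space move.
- fingers.gripper_to(opening, force=None): opening from 0.0 (shut) to 1.0 (fully open); force is the grip in N (None keeps the last); returns when the fingers have stopped.
- robot.pause(seconds).
- robot.inverse_kinematics(position, orientation): joint angles nearest the present ones, or None.
- vision.grab_frame(name): name is "scene" or "top"; returns the picture (384x512x3 uint8, red, green, blue); there is no depth.
- vision.calibration(name): a dict with "mtx" (3x3 intrinsics, pixels), "extrinsics" (4x4, takes a point from world to camera coordinates). Camera axes: x right, y up, looking along -z (the intrinsics and any distortion apply to the point x, -y, -z); pixel columns grow to the right and rows downward; lengths in m; the calibration is good to about 2 mm. A picture is of the moment at which its call begins. calibration takes no time and is no camera call.
A pose or a line that the arm cannot do raises robot.PlanningError and nothing moves.
- workorder.close_job(): hands the job in; it is judged then, once.
Trained networks look in the newest picture that a camera, given by its name, has taken for a name from the list of things; names that differ only in an ending like _2 or _b are one class to them, and where a whole thing is asked for, a point or a joint stands for the part that bears it (a point fixed in the world has none). Each returns a list of dicts, best first, with "p" (0 to 1); they miss things now and then, are a little off and sometimes report something else, mostly with a low value. They report only what shows in the picture. A call takes as long as a camera call.
- recognise(label, camera): "rect" ([centre column, centre row, width, height] in pixels, round what is visible of it).
Readings, each from a call of its own:
- robot.current_time_s(): time.
- robot.current_joint_positions(): joint angles.
- robot.current_dq(): joint speeds.
- robot.current_joint_torque(): joint torques, N m.
- robot.current_tool_pos(): TCP position.
- robot.current_eef_rot(): TCP orientation.
- robot.current_contact_force(): force on the tool from outside, world axes, zero at the start.
- robot.current_torque(): the same for the moment, N m.
- robot.current_finger_gap(): opening from 0.0 (shut) to 1.0 (fully open).
- robot.current_gripper_force(): force on a finger pad.
Only numpy, scipy, OpenCV 4.12 (cv2) and the standard library are available. Lean on these libraries where they do the work, as an engineer would, in place of code of your own. Each camera call takes 0.05 s, during which the arm holds its last target. There are 200 camera calls.

## Working session

There is one attempt and no reset: what is moved stays moved. The work goes in short steps, each a Python script; the robot and the scene stay as the last script left them, time stands still between calls to the robot, and variables do not carry over. Pictures are saved under pics/ and viewed, at most 10 in all, crops included, and the job is handed in when it is done.

```bash
mkdir -p pics; ls; python3 - <<'E'
from station import robot, fingers, vision, recognise
import cv2,numpy as np
for c in("scene","top"):
    im=vision.grab_frame(c); np.save(f"pics/{c}0.npy",im)
    cv2.imwrite(f"pics/{c}0.png",cv2.resize(im[:,:,::-1],(800,600),interpolation=cv2.INTER_CUBIC))
    k=vision.calibration(c); print(c,{a:np.round(np.array(b),3).tolist() for a,b in k.items()})
    for l in("stirrer","heat_knob","stir_knob","jar","shaft_top","seal"):
        print(l,[(np.round(d["rect"]).tolist(),round(d["p"],2)) for d in recognise(l,c)[:3]])
print(robot.current_time_s(),robot.current_eef_rot())
E
```

```text
pics
scene {'mtx': [[411.12, 0.0, 254.074], [0.0, 411.12, 188.004], [0.0, 0.0, 1.0]], 'extrinsics': [[0.744, 0.668, 0.003, -0.389], [-0.523, 0.579, 0.626, 0.238], [0.416, -0.467, 0.78, -1.857], [0.0, 0.0, 0.0, 1.0]]}
stirrer [([269.0, 199.0, 90.0, 73.0], 0.86)]
heat_knob [([256.0, 171.0, 11.0, 12.0], 0.43)]
stir_knob [([286.0, 166.0, 11.0, 13.0], 0.57)]
jar [([232.0, 226.0, 14.0, 22.0], 0.74)]
shaft_top []
seal []
top {'mtx': [[488.899, 0.0, 260.362], [0.0, 488.899, 193.411], [0.0, 0.0, 1.0]], 'extrinsics': [[0.013, -1.0, 0.01, -0.003], [0.996, 0.014, 0.083, -0.553], [-0.083, 0.008, 0.997, -1.479], [0.0, 0.0, 0.0, 1.0]]}
stirrer [([254.0, 186.0, 83.0, 103.0], 0.81), ([247.0, 221.0, 11.0, 12.0], 0.57)]
heat_knob [([242.0, 221.0, 19.0, 10.0], 0.7)]
stir_knob [([189.0, 207.0, 12.0, 19.0], 0.71)]
jar [([323.0, 188.0, 19.0, 24.0], 0.87)]
shaft_top [([254.0, 187.0, 85.0, 103.0], 0.7)]
seal []
0.7 [1.79998969e+02 1.68024349e-03 1.56353019e+02]
```

```bash
python3 - <<'E'
import numpy as np,cv2
a=np.load("pics/top0.npy")[120:255,160:345]; b=np.load("pics/scene0.npy")[130:260,195:345]
cv2.imwrite("pics/t1.png",cv2.resize(a[:,:,::-1],(800,584),interpolation=cv2.INTER_CUBIC))
cv2.imwrite("pics/s1.png",cv2.resize(b[:,:,::-1],(690,598),interpolation=cv2.INTER_CUBIC))
E
```

```text
(no output)
```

View pics/t1.png

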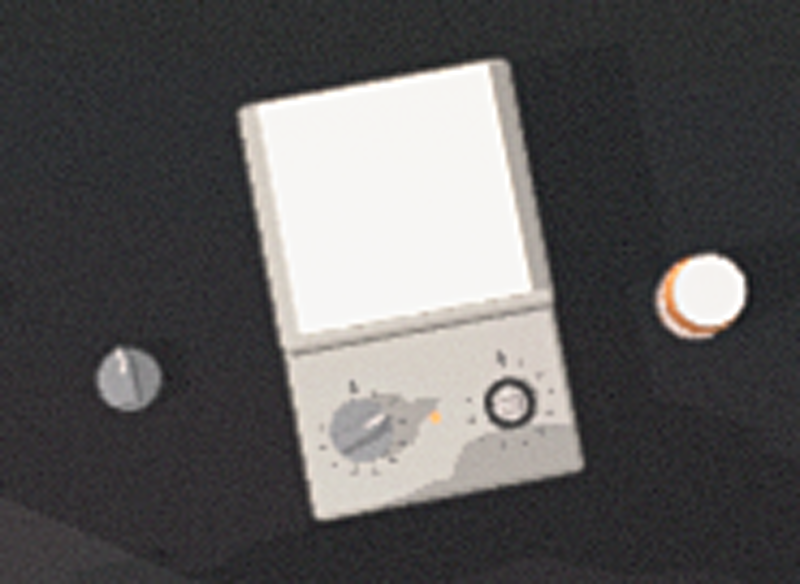

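View pics/s1.png

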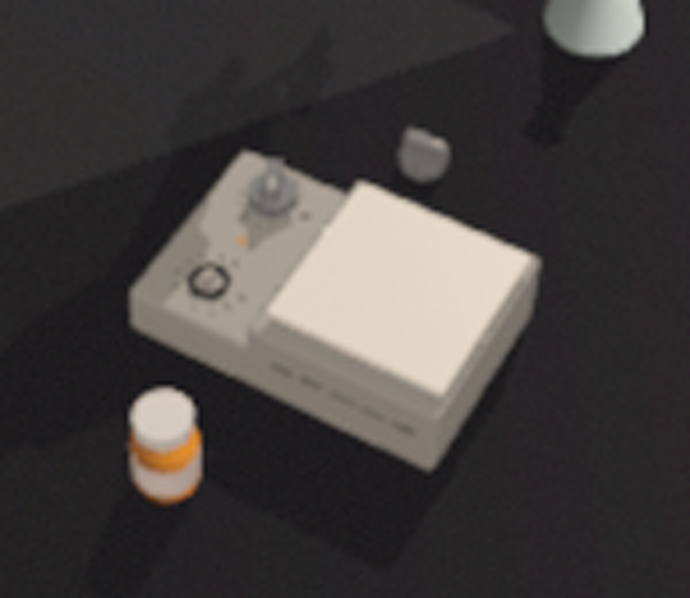

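The crops show the heat knob at about (362,430) in the top crop, with its nose toward the upper right. The shaft and seal ring are at (510,403), the loose knob is at (129,380) on the left, and the jar is at (703,295). The case yaw is about +11°. Next I'll average frames to get more detail.

```bash
cat > h.py <<'E'
from station import robot, fingers, vision, recognise, workorder
import numpy as np,cv2
def avg(c,n=8): return np.mean([vision.grab_frame(c).astype(float) for _ in range(n)],0)
def ray(c,u,v,z):
    k=vision.calibration(c);K=np.array(k["mtx"]);E=np.array(k["extrinsics"])
    d=np.linalg.inv(K)@[u,v,1];d=E[:3,:3].T@(d*[1,-1,-1]);o=-E[:3,:3].T@E[:3,3]
    return (o+d*(z-o[2])/d[2])
def proj(c,p):
    k=vision.calibration(c);K=np.array(k["mtx"]);E=np.array(k["extrinsics"])
    q=E[:3,:3]@np.asarray(p)+E[:3,3];q=K@(q*[1,-1,-1]);return q[:2]/q[2]
E
python3 - <<'E'
from h import *
t=avg("top",10);s=avg("scene",10);np.save("pics/ta.npy",t);np.save("pics/sa.npy",s)
def crop(im,u,v,r=14):
    u,v=int(round(u)),int(round(v))
    return cv2.resize(im[v-r:v+r+1,u-r:u+r+1][:,:,::-1].clip(0,255).astype(np.uint8),(390,290*390//390),interpolation=cv2.INTER_NEAREST)
# case corner points on deck front edge etc (top crop coords)
f=lambda u,v:(160+(u+.5)/4.324-.5,120+(v+.5)/4.324-.5)
for n,uv,z in [("ring",(510,403),.0655),("heat",(362,430),.075),("loose",(129,380),.014),("frontL",(317,520),.06),("frontR",(583,468),.06),("jar",(708,290),.088),("plateTL",(258,103),.1),("plateTR",(490,66),.1),("zeroH",(353,388),.06),("zeroS",(502,357),.06)]:
    print(n,np.round(f(*uv),1),np.round(ray("top",*f(*uv),z),4))
def row(im,ps,r): 
    o=[]
    for u,v in ps:
        u,v=int(round(u)),int(round(v)); o.append(cv2.resize(im[v-r:v+r+1,u-r:u+r+1][:,:,::-1].clip(0,255).astype(np.uint8),(266,266),interpolation=cv2.INTER_CUBIC))
    return np.hstack(o)
g=lambda u,v:(195+u/4.6,130+v/4.6)
pic=np.vstack([row(t,[f(510,403),f(362,430),f(129,380)],11),row(s,[g(208,281),g(271,192),g(423,155)],11)])
cv2.imwrite("pics/z1.png",pic)
E
```

```text
ring [277.6 212.8] [ 0.4918 -0.0477  0.0655]
heat [243.3 219.1] [0.4716 0.0536 0.075 ]
loose [189.4 207.5] [0.5068 0.2216 0.014 ]
frontL [232.9 239.9] [0.4099 0.0839 0.06  ]
frontR [294.4 227.8] [ 0.4479 -0.0987  0.06  ]
jar [323.4 186.7] [ 0.5696 -0.1809  0.088 ]
plateTL [219.3 143.4] [0.6918 0.1271 0.1   ]
plateTR [272.9 134.9] [ 0.7196 -0.0302  0.1   ]
zeroH [241.3 209.3] [0.5009 0.0607 0.06  ]
zeroS [275.7 202.2] [ 0.5238 -0.0421  0.06  ]
```

View pics/z1.png

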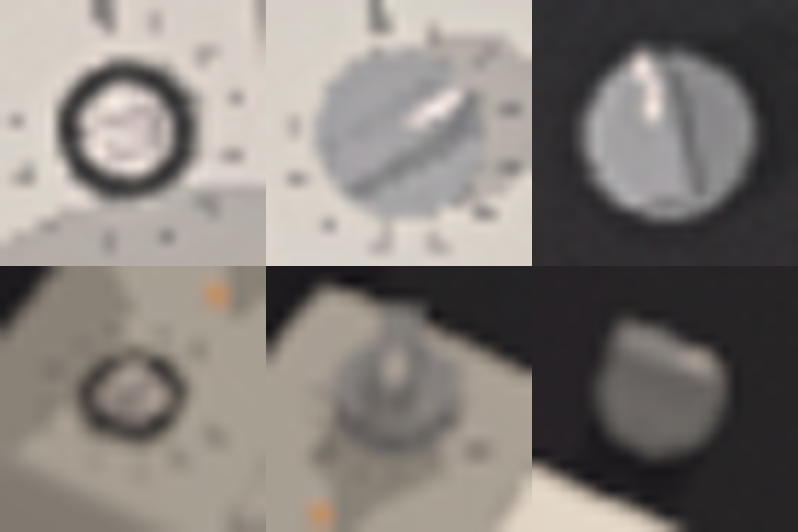

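The heat knob's nose heads about -61° in world, so it sits about 1.25 rad off zero. The loose knob's nose heads about +12°. The flat on the shaft isn't clear yet, so I'll turn the heat knob first and prepare a contrast-stretched view of the shaft in the same step.

```bash
python3 - <<'E'
from h import *
t=np.load("pics/ta.npy");s=np.load("pics/sa.npy")
def z(im,u,v,r=5):
    u,v=int(round(u)),int(round(v));p=im[v-r:v+r+1,u-r:u+r+1].mean(2)
    c=p[3:-3,3:-3];lo,hi=c.min()-15,c.max()
    return cv2.resize(((p-lo)/(hi-lo)*255).clip(0,255).astype(np.uint8),(396,396),interpolation=cv2.INTER_CUBIC)
cv2.imwrite("pics/z2.png",np.hstack([z(t,277.6,212.8),z(s,195+208/4.6,130+281/4.6)]))
print(np.round(t[208:219,272:284].mean(2)).astype(int))
c=np.array([.4716,.0538])
for y0 in(-61,119):
    for dy in(0,36,72): 
        q=robot.inverse_kinematics([*c,.097],[180,0,y0+dy]); print(y0+dy,None if q is None else np.round(q,1))
E
```

```text
[[210 194 126  72  63  75  67  58  71 118 179 209]
 [198 124  56  78 141 173 151 112  69  64 122 177]
 [153  64  88 163 221 226 214 204 151  65  64 123]
 [ 93  73 162 204 218 213 187 177 174 116  63 117]
 [ 71  90 195 200 183 184 192 194 163 165  66  88]
 [ 72  71 163 211 217 213 207 194 166 172  66  87]
 [ 98  81 181 222 200 210 207 197 175 163  69 100]
 [140  66 138 218 199 185 193 206 189 124  59 110]
 [197  79  62 127 180 208 220 205 128  58  82 164]
 [204 137  77  59  82  93 111  88  60  77 140 209]
 [214 209 169 105  68  66  72  83 106 149 175 178]]
-61 [ -57.2   29.8   64.8  111.6  -31.7   58.9 -129. ]
-25 [-57.2  29.8  64.8 111.6 -31.7  58.9 -93. ]
11 [-39.   20.4  37.7 111.1 -15.4  53.5 -72.8]
119 [-33.6  19.3  30.7 111.  -12.2  52.9  32.1]
155 [-31.1  18.9  27.6 110.9 -10.9  52.8  66.8]
191 [-26.8  18.3  22.2 110.7  -8.6  52.5 100.6]
```

View pics/z2.png

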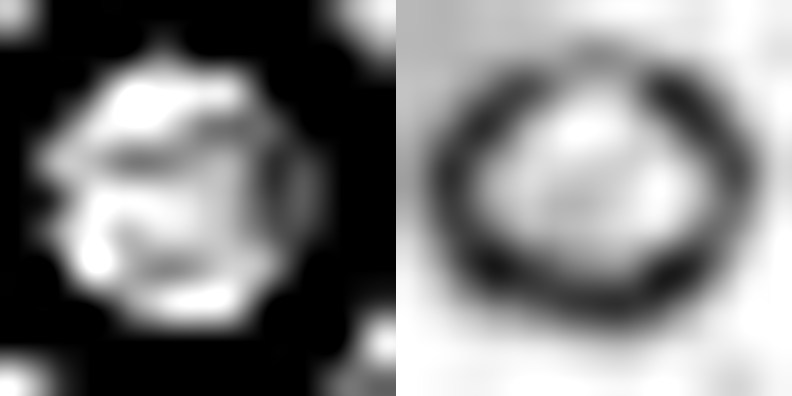

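In the stretched top view there's a dark chord about 45 zoomed px (about 3.7 mm) above the shaft centre at (180,195), rising slightly to the right. That suggests the flat faces about +13° world, close to the case's +x. I'll turn the heat knob now.

```bash
python3 - <<'E'
from h import *
c=[.4716,.0538]; Z=.097
fingers.gripper_to(.42,30)
robot.move_to([*c,.17],[180,0,119])
print(robot.line_to([*c,Z],velocity=.08,f_stop=6))
fingers.gripper_to(0,30)
print(robot.current_finger_gap(),robot.current_tool_pos(),robot.current_contact_force(),robot.current_torque(),robot.current_gripper_force())
for y in range(131,192,12): robot.move_to([*c,Z],[180,0,y+.3]); 
print(robot.current_tool_pos(),robot.current_eef_rot(),robot.current_contact_force(),robot.current_torque())
fingers.gripper_to(.42)
robot.line_to([*c,.17],velocity=.15)
robot.move_to([.5068,.2216,.15],[180,0,192])
t=avg("top",8);np.save("pics/tb.npy",t)
u,v=260,213
cv2.imwrite("pics/z3.png",cv2.resize(t[190:236,225:295,::-1].clip(0,255).astype(np.uint8),(800,526),interpolation=cv2.INTER_CUBIC))
print(robot.current_time_s())
E
```

```text
False
0.1379206045121445 [0.47214116 0.05375801 0.0976284 ] [-0.12154336 -0.43133313  3.25882843] [-0.05955712  0.10526359  0.06718665] 33.52045934647322
[0.47175794 0.05323368 0.09759351] [-1.79979769e+02  1.32260735e-02 -1.68930002e+02] [-1.92449539 -0.78889031  6.44185807] [-0.28582495  0.30837296  0.06252135]
9.4417
```

View pics/z3.png

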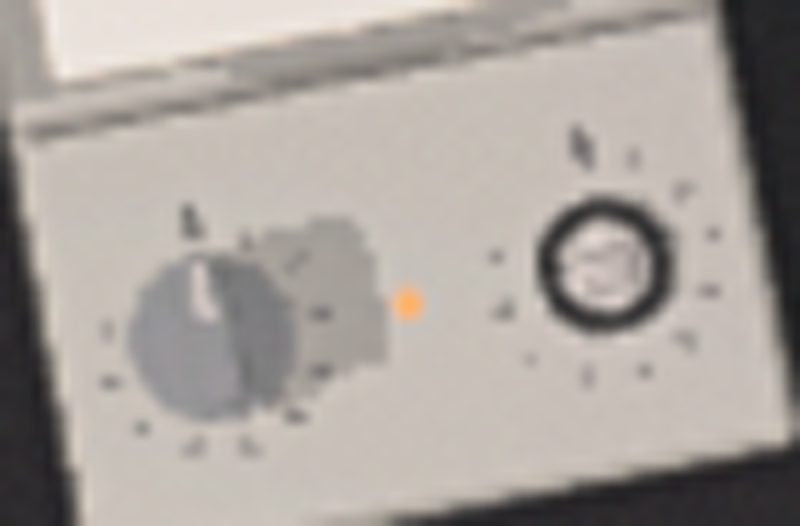

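The heat knob's pointer, at about (203,290), is now in line with its zero mark at (192,222). The ring is at (605,265). Next I'll measure the ring and loose-knob centres to sub-pixel accuracy and pick up the knob.

```bash
python3 - <<'E'
from h import *
def cen(t,u,v,r,f,k=8):
    p=t[v-r:v+r+1,u-r:u+r+1].mean(2); b=cv2.resize(p,None,fx=k,fy=k,interpolation=cv2.INTER_CUBIC)
    m=f(b).astype(np.uint8); C=max(cv2.findContours(m,cv2.RETR_EXTERNAL,cv2.CHAIN_APPROX_NONE)[0],key=cv2.contourArea)
    (a,c),ax,_=cv2.fitEllipse(C); return u-r+(a+.5)/k-.5, v-r+(c+.5)/k-.5, np.array(ax)/k
ta,tb=np.load("pics/ta.npy"),np.load("pics/tb.npy")
for n,t in(("a",ta),("b",tb)):
    a=cen(t,278,213,8,lambda b:b<130); print(n,"ring",a,ray("top",a[0],a[1],.063))
a=cen(ta,189,207,9,lambda b:b>95); L=ray("top",a[0],a[1],.012); print("loose",a,L)
a=cen(tb,243,219,9,lambda b:b<170); print("heat",a,ray("top",a[0],a[1],.070))
def z(im,u,v,r=5):
    p=im[v-r:v+r+1,u-r:u+r+1].mean(2);c=p[3:-3,3:-3];lo,hi=c.min()-15,c.max()
    return cv2.resize(((p-lo)/(hi-lo)*255).clip(0,255).astype(np.uint8),(396,396),interpolation=cv2.INTER_CUBIC)
cv2.imwrite("pics/z4.png",np.hstack([z(tb,278,213),z(ta,278,213)]))
G=[L[0],L[1]]
robot.move_to([*G,.10],[180,0,192.3])
print(robot.line_to([*G,.0345],velocity=.08,f_stop=6))
fingers.gripper_to(0,40)
print(robot.current_finger_gap(),robot.current_tool_pos(),robot.current_contact_force(),robot.current_gripper_force())
robot.line_to([*G,.20],velocity=.15)
print(robot.current_finger_gap(),robot.current_contact_force(),robot.current_time_s())
E
```

```text
a ring (277.5317134857178, 212.82195377349854, array([11.87211895, 11.91852283])) [ 0.49188331 -0.04771721  0.063     ]
b ring (277.5449810028076, 212.73884105682373, array([11.85409546, 12.19385719])) [ 0.49213165 -0.04775428  0.063     ]
loose (189.20684432983398, 207.19643020629883, array([14.44905281, 14.62802792])) [0.50781071 0.22262437 0.012     ]
heat (245.18746089935303, 218.33640098571777, array([16.458004  , 18.99657631])) [0.47395898 0.04827151 0.07      ]
False
0.13709344111523888 [0.5085416  0.22295251 0.0353256 ] [-0.11203776 -0.81692667  3.01062036] 41.42239060252905
0.13893002171021993 [-0.22011569 -0.87689863 -0.18653529] 12.3
```

View pics/z4.png

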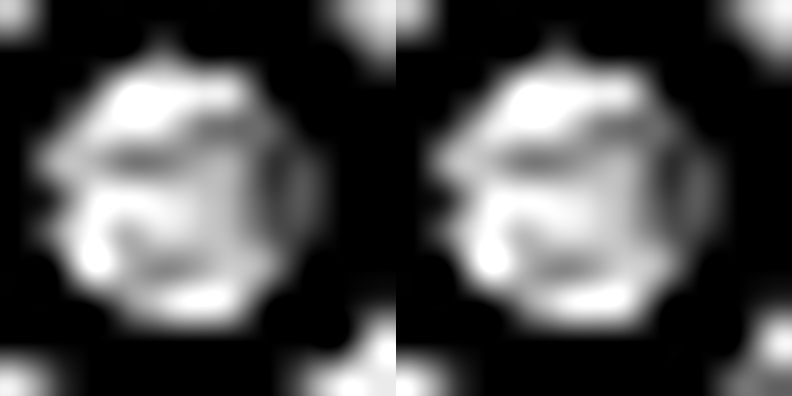

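The stretched image again shows a chord 43 zoomed px (about 3.5 mm) above the centre and an arc about 80 px (6.4 mm) below it. That confirms the D-shaft with its flat facing about +14°. The knob is gripped, so I'll try the fit with a soft touch.

```bash
python3 - <<'E'
from h import *
S=[.4920,-.0477]; yaw=193.8
robot.move_to([*S,.17],[180,0,yaw])
robot.line_to([*S,.114],velocity=.1); robot.pause(.2)
print(robot.current_tool_pos(),robot.current_eef_rot(),robot.current_contact_force(),robot.current_joint_positions()[6])
print(robot.line_to([*S,.0985],velocity=.02,f_stop=3.5)); robot.pause(.2)
print(robot.current_tool_pos(),robot.current_contact_force(),robot.current_torque(),robot.current_time_s())
E
```

```text
[ 0.49270826 -0.0477496   0.1148081 ] [-1.79975746e+02  1.03212189e-01 -1.66200162e+02] [-0.51233383 -1.141461    0.03164704] 114.0403022248258
True
[ 0.49216834 -0.04820714  0.09956716] [0.73226847 0.4646492  3.07814711] [ 0.02416196 -0.11093358  0.03382377] 15.1583
```

The knob slid onto the D-shaft: its underside is about 4.3 mm above the deck and already on the seal. Now I'll press it home.

```bash
python3 - <<'E'
from h import *
S=[.4920,-.0477]
print(robot.line_to([*S,.090],velocity=.015,f_stop=14)); robot.pause(.6)
print(robot.current_tool_pos(),robot.current_eef_rot(),robot.current_contact_force(),robot.current_torque(),robot.current_gripper_force(),robot.current_finger_gap(),robot.current_time_s())
t=avg("top",4);s=avg("scene",4)
a=cv2.resize(t[185:245,225:305,::-1].clip(0,255).astype(np.uint8),(400,300),interpolation=cv2.INTER_CUBIC)
b=cv2.resize(s[150:210,210:290,::-1].clip(0,255).astype(np.uint8),(400,300),interpolation=cv2.INTER_CUBIC)
cv2.imwrite("pics/z5.png",np.hstack([a,b]))
E
```

```text
True
[ 0.49227427 -0.04821987  0.09829464] [-1.79965307e+02  2.60075667e-03 -1.66220577e+02] [-1.74592846  0.30767855  5.66124014] [0.02084395 0.33359803 0.02335624] 41.649166122078896 0.14016527515157737 16.0833
```

View pics/z5.png

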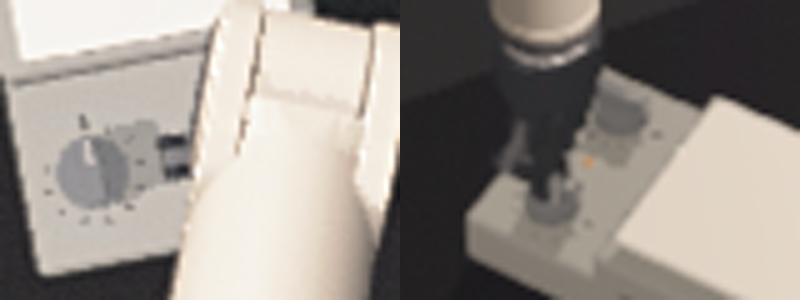

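The picture shows the knob seated on the shaft at about (555,205) and the heat pointer still at its zero mark. The wrist force settled at 5.7 N, so I'll press a little harder for margin and check that it holds.

```bash
python3 - <<'E'
from h import *
S=[.4920,-.0477]
z=robot.current_tool_pos()[2]
for i in range(12):
    z-=.0004; robot.line_to([*S,z],velocity=.01); robot.pause(.15)
    f=robot.current_contact_force(); print(round(z,4),np.round(robot.current_tool_pos(),4),np.round(f,1))
    if f[2]>12: break
robot.pause(.6)
print(robot.current_tool_pos(),robot.current_contact_force(),robot.current_gripper_force(),robot.current_time_s())
E
```

```text
0.0979 [ 0.4922 -0.0482  0.0983] [-1.  -0.9  6.3]
0.0975 [ 0.4922 -0.0482  0.0982] [-2.  -0.2  8.7]
0.0971 [ 0.4922 -0.0482  0.0982] [-2.2  0.2 11.3]
0.0967 [ 0.4922 -0.0482  0.0982] [-3.9 -0.6 13.3]
[ 0.49222804 -0.04819335  0.09816947] [-3.38711506  0.23323425 13.19718592] 42.8761787340045 18.6833
```

The height stays at 98.2 mm while the force rises to 13 N, so the knob is on the nut. I'll hand it in.

```bash
python3 -c "
from station import workorder
print(workorder.close_job())"
```

```text
the job is handed in; nothing more can be done
None
```

The job is handed in: the heat knob's pointer is at zero, and the stirring knob is on its D-shaft and held down against the nut with about 13 N; the arm never went near the glassware, and the judge's result was not shown.

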